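# Call the carver and show the repair

## Task

Call the carver by pressing the plunger of the counter bell right down with the fingertips and letting it spring back. Then show what is to be repaired: point straight down at the head of the one figure on the display board that has no hat, fingertips about 2 cm above it, for two seconds, then point in the same way at the loose cone-shaped hat in the parts tray and finish while still pointing at it. Do not touch or move any figure, tray part or other loose thing, and do not point at any other figure or tray part.

Things in the scene. Friction and masses are not known exactly. Their poses are not given: they have to be found in the camera images.
- bare_figure: the figure WITHOUT a hat: turned pale-wood figure, 40 mm across the foot, bare round head 29 mm across, total height 94 mm; stands loose in the row of four on the board, neighbours about 90 mm away, any place in the row. Origin: centre of its underside, z up
- bare_figure_top (a point): top of the bare head of the hatless figure, 94 mm above its underside
- drummer: turned pale-wood figure, 40 mm across the foot, head 29 mm across, loose on the board; wears a pointed cone hat 52 mm across, total height 117 mm; holds a small drum. Origin: centre of its underside, z up
- drummer_top (a point): tip of the drummer's hat, 117 mm above its underside
- walker: turned pale-wood figure, 40 mm across the foot, head 29 mm across, loose on the board; wears a pointed cone hat 52 mm across, total height 117 mm; holds a thin staff. Origin: centre of its underside, z up
- walker_top (a point): tip of the walker's hat, 117 mm above its underside
- piper: turned pale-wood figure, 40 mm across the foot, head 29 mm across, loose on the board; wears a pointed cone hat 52 mm across, total height 117 mm; holds a cross-wise flute. Origin: centre of its underside, z up
- piper_top (a point): tip of the piper's hat, 117 mm above its underside
- loose_hat: the loose hat: pale-wood cone, 52 mm across, 28 mm high, point up, lying in the tray between or beside the hoop and the drum (centres 66 mm apart). Origin: centre of its underside
- loose_hat_top (a point): tip of the loose hat, 28 mm above its underside
- hoop: flat pale-wood ring, 48 mm across with a 30 mm hole, 9 mm high, loose in the tray. Origin: centre of its underside
- hoop_top (a point): centre of the hole, level with the top face
- drum: plain pale-wood cylinder, 38 mm across, 26 mm high, loose in the tray. Origin: centre of its underside
- drum_top (a point): centre of the cylinder's top face
- board: fixed dark wooden display board, 100 x 400 x 18 mm high, its long side along its y axis; the four figures stand on it. Origin: centre of its underside
- tray: fixed shallow dark wooden tray, 85 x 220 x 14 mm high, walls and floor 5 mm, long side along its y axis; holds the loose hat, hoop and drum. Origin: centre of its underside
- bell: the counter bell, fixed to the bench: steel dome 76 mm across and 45 mm high on a black foot 84 mm across, with a plunger knob on top. Origin: centre of its underside
- plunger_top (a point): centre of the top of the counter bell's plunger (24 mm across knob), 60 mm above the bench at rest, moves down when pressed
- plunger (a joint): travel of the bell's plunger in m: 0 at rest, 0.006 fully down (rings from 0.0045); about 1.2 N starts it, 5 N takes it fully down, it springs back by itself
- glue: white glue bottle, 48 mm across, 110 mm high, standing loose at the left. Origin: centre of its underside
- tape: roll of paper tape lying flat, 90 mm across, 22 mm high, loose at the right. Origin: centre of its underside
- brush: brush with wooden handle, 190 mm long along its x axis, lying loose at the left front. Origin: underside, middle of its length
There are look-alikes about, which are no part of the job. Several things have the shape of the bell; the one meant has the colours described above. Leave any orange look-alike of the bare_figure alone.

How it is judged:
On the way, in this order (a step that is already met when the one before it is completed fails the run):
1. the bell's plunger is pressed down by the fingers (at least 4.5 mm of its 6 mm) (value of joint plunger above 0.0045 m and contact force between the fingers and bell above 0.5 N), for 0.05 s.
2. the fingertips point down at the hatless figure's head from just above for at least 1.5 s: grasp point within 25 mm sideways of the head's top and 15 to 70 mm above it, the bell released (horizontal distance between the grasp point and bare_figure_top below 0.025 m and z of the grasp point in the frame of bare_figure_top between 0.015 and 0.07 m and value of joint plunger below 0.002 m), for 1.5 s.
3. the fingertips point down at the loose hat from just above (same limits) (horizontal distance between the grasp point and loose_hat_top below 0.025 m and z of the grasp point in the frame of loose_hat_top between 0.015 and 0.07 m), for 0.3 s.
At the end, for the whole second after the job is handed in: the grasp point is within 25 mm sideways of the loose hat's tip and 15 to 70 mm above it (fingertips just above, not touching); the bell's plunger is back up (below 2 mm); no loose thing has moved more than 15 mm; figures and hat upright within 0.15 rad, the hat at rest (all of step 3 and value of joint plunger below 0.002 m and distance of each of drummer, walker, piper, bare_figure, loose_hat, hoop, drum, glue, tape, brush from where it was at the start of the episode below 0.015 m and angle between each of drummer, walker, piper, bare_figure, loose_hat's own z axis and vertical below 0.15 rad and linear speed of loose_hat below 0.02 m/s).
It fails at once if the robot touches a figure, the loose hat, hoop, drum, glue bottle, tape or brush (contact force between any of the arm, the fingers and drummer above 0.5 N or contact force between any of the arm, the fingers and walker above 0.5 N or contact force between any of the arm, the fingers and piper above 0.5 N or contact force between any of the arm, the fingers and bare_figure above 0.5 N or contact force between any of the arm, the fingers and loose_hat above 0.5 N or contact force between any of the arm, the fingers and hoop above 0.5 N or contact force between any of the arm, the fingers and drum above 0.5 N or contact force between any of the arm, the fingers and glue above 0.5 N or contact force between any of the arm, the fingers and tape above 0.5 N or contact force between any of the arm, the fingers and brush above 0.5 N).
It fails at once if one of these loose things is moved or lifted by more than 15 mm (distance of any of drummer, walker, piper, bare_figure, loose_hat, hoop, drum, glue, tape, brush from where it was at the start of the episode above 0.015 m).
It fails at once if the robot points at another figure, the hoop or the drum (grasp point within 45 mm of its top) (distance between the grasp point and drummer_top below 0.045 m or distance between the grasp point and walker_top below 0.045 m or distance between the grasp point and piper_top below 0.045 m or distance between the grasp point and hoop_top below 0.045 m or distance between the grasp point and drum_top below 0.045 m).
It also fails if it takes over 48 s, if anything falls off the work surface, if the arm or the gripper's body presses on something with over 40 N, if the wrist force passes 120 N, or if a joint passes its speed limit or range.

## Robot

A 6-joint arm with a two-finger parallel gripper is mounted at the origin on the work surface. World frame = base frame: x ahead of the robot, y to its left, z up, the work surface at z = 0. Lengths are in m, angles in rad, forces in N, time in s.
With the tool pointing down it reaches from about 0.3 to 0.75 m from the base axis. Payload 8.5 kg.
Tool frame: the origin (TCP) lies on the mounting face of the last link; the fingertips stand 166 mm ahead of it and the grasp point (between the pads) lies 147 mm ahead of it; z points along the fingers, y is the direction in which the jaws open and shut (so a half turn about z gives the same grasp; the last joint's range is limited). The gripper opens to 88 mm and grips with 3 to 60 N. Pads are 18 mm wide; open, the fingers measure 123 mm over their backs; the gripper's body (75 mm by 187 mm) begins 45 mm behind the grasp point.
Start: joints at [0.898, 0.381, 1.297, -0, 1.464, -0.215], TCP at [0.243, 0.493, 0.405] pointing down, gripper open.
Joint ranges: [-3.11, 3.11], [-0.89, 2.33], [0.22, 2.48], [-1.42, 4.56], [0.17, 2.85], [-2.88, 2.88]. Speed limits (rad/s): [2.39, 2.39, 3.14, 3.14, 3.14, 3.14].

## Interface

Orientations are given as [roll, pitch, yaw] about the fixed x, y, z axes, in that order (R = Rz(yaw) Ry(pitch) Rx(roll)).
In Python, from station import state, capture, camera_model, sign_off gives the robot as it stands.
- The arm moves only by the tool apply_moves, never from a script. Its argument "plan" is a list that holds one entry, the list of rows, each a list of 5 numbers: the opening in per cent of the stroke, from 0 (shut) to 100 (fully open), then the shift along the world's x, y, z in mm, then the turn about the world's z in degrees. In form: [[[hand, tx, ty, tz, roll], ...]]. A call has 1 to 12 rows; each row shifts and turns the commanded pose from where the row before left it; what a row does not reach is not made up. A row lasts 1/12 s, in which the tool goes at most 41.7 mm and 7.16 degrees, less where a joint would pass 70% of its speed; a pose out of reach is approached as far as the arm can. A call with a gripper value outside its range is refused whole. The fingers move at their own pace and stop on an object; "newtons" is the grip in N (left out, the last holds). Time passes only in rows, so rows that do not move let the fingers close. It gives the time, the measured TCP pose, the force and the opening at its end, in the units of the state.
- state(): the state, without advancing time (a new reading comes with each control period).
- capture(name): name is "scene" or "side" or "wrist"; returns the picture (420x560x3 uint8, blue, green, red); there is no depth.
- camera_model(name): a dict with "vfov" (degrees; the focal length in pixels is half the picture's height over the tangent of half this angle, whatever the lens; pixels are square), "cx", "cy" (the principal point, pixels), "world_from_camera" (4x4, takes a point from camera to world coordinates). Camera axes: x right, y down, z forward; pixel columns grow to the right and rows downward; lengths in m; the calibration is good to about 2 mm. A picture is of the moment at which its call begins: read the wrist's pose just before it. camera_model takes no time and is no camera call; for the wrist camera it gives the pose at the moment of the call.
- sign_off(): hands the job in, once; it reports no verdict.
The state is a dict: "time_s": time; "joint_pos": joint angles; "joint_vel": joint speeds; "tau": joint torques, N m; "tcp_pos": TCP position; "tool_rot": TCP orientation; "contact_force": force on the tool from outside, world axes, zero at the start; "torque": the same for the moment, N m; "width": finger opening in m.
Only numpy, scipy, OpenCV 4.12 (cv2) and the standard library are available. Lean on these libraries where they do the work, as an engineer would, in place of code of your own. Each camera call takes 0.05 s, during which the arm holds its last target. There are 200 camera calls.

## Working session

There is one attempt and no reset: what is moved stays moved. The work goes in short steps, Python scripts to look and compute and a tool call to move; the robot and the scene stay as the last step left them, time stands still between calls to the robot, and variables do not carry over. Pictures are saved under pics/ and viewed, about 8 in all and at most 12, crops included, and the job is handed in when it is done.

Besides the shell and the picture viewer there is one more tool, called after "Call:" as name(argument=value, ...), one argument or row to a line, values as JSON. apply_moves: Moves the arm, as the interface text tells. Its arguments: {"type":"object","properties":{"plan":{"type":"array"},"newtons":{"type":"number"}},"required":["plan"]}

```bash
mkdir -p pics; ls; cat > h.py <<'E'
import numpy as np,cv2
from station import state,capture,camera_model
def ray(m,u,v):
    f=210/np.tan(np.radians(m["vfov"])/2); T=np.array(m["world_from_camera"])
    d=T[:3,:3]@np.array([(u-m["cx"])/f,(v-m["cy"])/f,1]); return T[:3,3],d
def onz(m,u,v,z):
    o,d=ray(m,u,v); return (o+d*(z-o[2])/d[2])
def proj(m,p):
    f=210/np.tan(np.radians(m["vfov"])/2); T=np.linalg.inv(np.array(m["world_from_camera"]))
    q=T[:3,:3]@np.array(p)+T[:3,3]; return f*q[0]/q[2]+m["cx"],f*q[1]/q[2]+m["cy"]
E
python3 - <<'E'
from h import *
for n in("scene","side"):
    i=capture(n);cv2.imwrite(f"pics/{n}0.png",i)
    m=camera_model(n);print(n,m["vfov"],m["cx"],m["cy"],np.round(m["world_from_camera"],3).tolist())
print(state())
E
```

```text
pics
scene 50.872153696624075 279.84765877244274 216.6567455843214 [[0.747, 0.495, -0.443, 1.123], [0.664, -0.57, 0.483, -0.614], [-0.013, -0.655, -0.755, 1.127], [0.0, 0.0, 0.0, 1.0]]
side 49.63205007837015 277.6552638524204 205.24299746970033 [[0.989, -0.098, 0.106, 0.415], [-0.144, -0.729, 0.67, -0.696], [0.012, -0.678, -0.735, 0.919], [0.0, 0.0, 0.0, 1.0]]
{'time_s': 0.1, 'joint_pos': array([ 8.97733411e-01,  3.81130868e-01,  1.29812319e+00,  9.56709782e-06,
        1.46360167e+00, -2.15280502e-01]), 'joint_vel': array([ 0.00090038, -0.00180456, -0.00374796,  0.00050837, -0.0001157 ,
       -0.0002171 ]), 'tau': array([ 3.74408788e-03, -4.38648391e+01, -2.24915797e+01,  7.14347418e-02,
        3.41139268e-02, -2.39970143e-05]), 'tcp_pos': array([0.24304885, 0.49334703, 0.40421901]), 'tool_rot': array([-3.14036077e+00, -2.79110480e-04,  2.68380904e+00]), 'contact_force': array([ 0.28737368, -0.08234227, -0.47384627]), 'torque': array([ 0.01323   ,  0.01599333, -0.03537249]), 'width': 0.0880747112175658}
```

View pics/scene0.png

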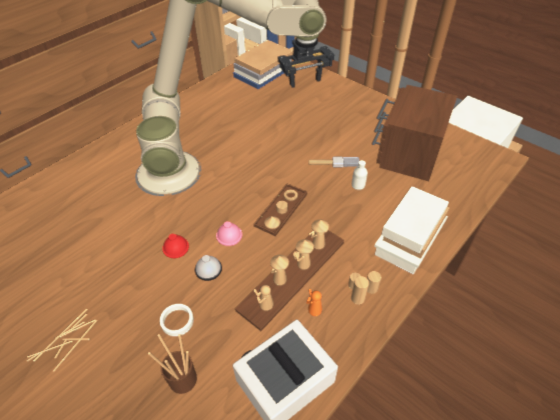

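View pics/side0.png

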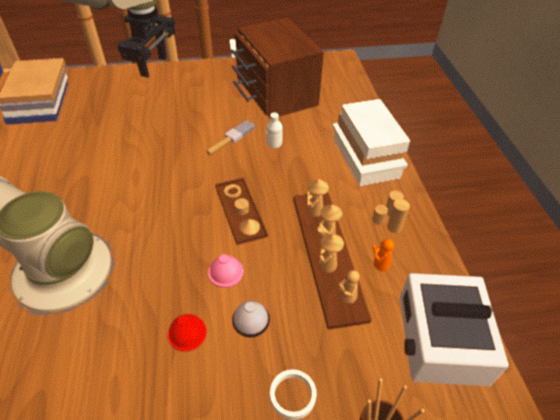

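Scene view: the bell candidates are grey (208,265), red (176,244) and pink (229,232), and I choose the grey one with the black foot. Of the row figures, the one at (265,298) is hatless; the orange look-alike is at (315,300). The tray holds the hat (272,222), drum (282,207) and hoop (291,194). In the side view the bell is at (251,318), the bare figure at (352,280) and the hat at (250,226). I'll check these in one close crop.

```bash
python3 - <<'E'
from h import *
a=cv2.imread("pics/scene0.png");b=cv2.imread("pics/side0.png")
# crops x4
A=cv2.resize(a[180:320,190:340],None,fx=4,fy=4,interpolation=cv2.INTER_CUBIC)[:560]
B=cv2.resize(b[170:345,205:375],None,fx=3.2,fy=3.2,interpolation=cv2.INTER_CUBIC)[:560]
A=cv2.resize(A,None,fx=.66,fy=.66);B=cv2.resize(B,None,fx=.66,fy=.66)
cv2.imwrite("pics/c1.png",np.hstack([A[:368],B[:368]]))
print(A.shape,B.shape)
ms,md=camera_model("scene"),camera_model("side")
def tri(p,q):
    o1,d1=ray(ms,*p);o2,d2=ray(md,*q)
    s=np.linalg.lstsq(np.c_[d1,-d2],o2-o1,rcond=None)[0]
    x,y=o1+s[0]*d1,o2+s[1]*d2;return np.round((x+y)/2,4),round(np.linalg.norm(x-y),4)
for n,p,q,z in(("bell",(208,259),(251,305),.06),("bare",(265,287),(354,271),.112),("hat",(273,219),(250,221),.033),
 ("drum",(282,205),(242,204),.031),("hoop",(291,194),(233,190),.012),("fig2top",(279,257),(334,238),.135),("fig3top",(304,242),(331,206),.135),("fig4",(321,221),(319,181),.135),):
    print(n,tri(p,q),np.round(onz(ms,*p,z),3),np.round(onz(md,*q,z),3))
E
```

```text
(370, 396, 3) (370, 359, 3)
bell (array([ 0.4413, -0.1904,  0.0527]), np.float64(0.0036)) [ 0.447 -0.195  0.06 ] [ 0.441 -0.193  0.06 ]
bare (array([ 0.6644, -0.1768,  0.1165]), np.float64(0.0041)) [ 0.663 -0.177  0.112] [ 0.666 -0.172  0.112]
hat (array([0.4654, 0.0705, 0.0253]), np.float64(0.0039)) [0.471 0.064 0.033] [0.464 0.066 0.033]
drum (array([0.4498, 0.1322, 0.0289]), np.float64(0.0002)) [0.451 0.131 0.031] [0.45  0.13  0.031]
hoop (array([0.4304, 0.2014, 0.0149]), np.float64(0.0006)) [0.429 0.203 0.012] [0.43  0.205 0.012]
fig2top (array([ 0.6374, -0.0921,  0.1335]), np.float64(0.0034)) [ 0.637 -0.091  0.135] [ 0.637 -0.095  0.135]
fig3top (array([ 0.6531, -0.0009,  0.1318]), np.float64(0.0049)) [ 0.656 -0.006  0.135] [ 0.652 -0.001  0.135]
fig4 (array([0.6423, 0.0897, 0.1312]), np.float64(0.0005)) [0.644 0.087 0.135] [0.641 0.086 0.135]
```

View pics/c1.png

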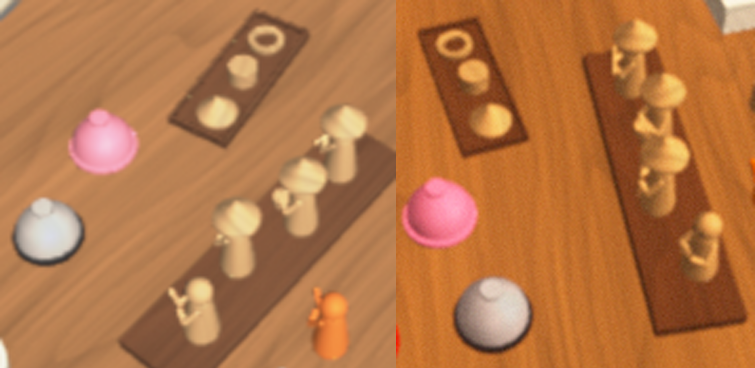

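The crop confirms the grey dome with the black foot, the bare-headed figure at the near end of the row, and the cone at the near end of the tray. I'm setting out at travel height.

Call:
apply_moves(
  plan=[
    [[0, 11, -38, 0, 2], [0, 11, -38, 0, 2], [0, 11, -38, 0, 2], [0, 11, -38, 0, 2], [0, 11, -38, 0, 2], [0, 11, -38, 0, 2], [0, 11, -38, 0, 2], [0, 11, -38, 0, 2], [0, 11, -38, 0, 2], [0, 11, -38, 0, 2], [0, 11, -38, 0, 2], [0, 11, -38, 0, 2]],
  ],
  newtons=10,
)

```text
time_s: 1.1
tcp_pos: [0.3749, 0.0354, 0.4048]
tool_rot: [3.142, 0.0, 3.104]
contact_force: [1.0, 0.5, 0.3]
width: 0.0104
```

```bash
python3 - <<'E'
from h import *
ms,md=camera_model("scene"),camera_model("side")
for n,p,q,z in(("bell",(205.7,257),(249.5,304),.06),("barehead",(266,289.5),(353.7,276.5),.0975),("hat",(272,217),(250,219),.033)):
    print(n,np.round(onz(ms,*p,z),4),np.round(onz(md,*q,z),4))
E
```

```text
bell [ 0.4363 -0.1947  0.06  ] [ 0.4377 -0.1898  0.06  ]
barehead [ 0.6641 -0.1747  0.0975] [ 0.6658 -0.1759  0.0975]
hat [0.4629 0.0678 0.033 ] [0.4652 0.0732 0.033 ]
```

Call:
apply_moves(
  plan=[
    [[0, 10, -38, 0, 1], [0, 10, -38, 0, 1], [0, 10, -38, 0, 0], [0, 10, -38, 0, 0], [0, 11, -38, 0, 0], [0, 11, -38, 0, 0], [0, 0, 0, -25, 0], [0, 0, 0, -25, 0], [0, 0, 0, 0, 0], [0, 0, 0, 0, 0]],
  ],
)

```text
time_s: 1.93
tcp_pos: [0.4371, -0.1906, 0.3544]
tool_rot: [3.14, -0.002, 3.138]
contact_force: [0.1, 1.0, 0.7]
width: 0.0004
```

```bash
python3 - <<'E'
from h import *
s=state();print(s["tcp_pos"],s["tool_rot"],s["contact_force"]);m=camera_model("wrist")
i=capture("wrist");cv2.imwrite("pics/w1.png",i)
t=s["tcp_pos"];print("tcp axis at .06:",proj(m,[t[0],t[1],.06]),"est bell",proj(m,[.438,-.193,.06]))
np.save("m1.npy",m,allow_pickle=True)
E
```

```text
[ 0.43705092 -0.19063287  0.35440259] [ 3.14000303e+00 -2.08421081e-03  3.13753980e+00] [0.14781634 1.0256204  0.73685376]
tcp axis at .06: (np.float64(278.0935763031011), np.float64(204.3418253997656)) est bell (np.float64(275.6513156218818), np.float64(205.29878386596928))
```

View pics/w1.png

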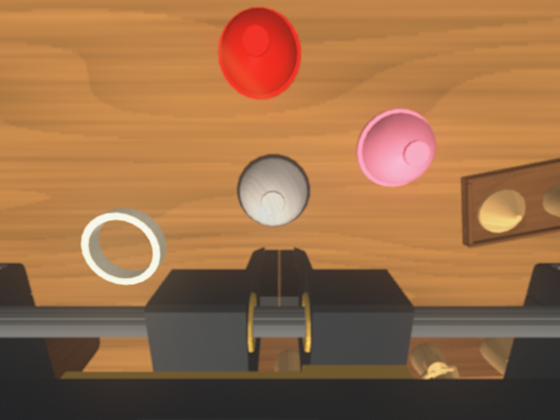

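The wrist view shows the grey bell's knob at (272,202), about 3 px up and left of my estimate, so I'll shift x -2 mm and y -5 mm. The tape is at (123,247). Next I descend to just above the knob.

Call:
apply_moves(
  plan=[
    [[0, -2, -5, -30, 0], [0, 0, 0, -35, 0], [0, 0, 0, -35, 0], [0, 0, 0, -15, 0], [0, 0, 0, -6, 0], [0, 0, 0, -4, 0], [0, 0, 0, -3, 0], [0, 0, 0, 0, 0]],
  ],
)

```text
time_s: 2.65
tcp_pos: [0.4354, -0.1957, 0.2277]
tool_rot: [-3.14, 0.002, 3.138]
contact_force: [0.6, 0.7, 0.1]
width: 0.0003
```

Call:
apply_moves(
  plan=[
    [[0, 0, 0, -2, 0], [0, 0, 0, -2, 0], [0, 0, 0, -2, 0], [0, 0, 0, 0, 0]],
  ],
)

```text
time_s: 2.98
tcp_pos: [0.4354, -0.1959, 0.2211]
tool_rot: [-3.14, 0.002, 3.137]
contact_force: [2.5, 0.5, 3.9]
width: 0.0008
```

Call:
apply_moves(
  plan=[
    [[0, 0, 0, -1, 0], [0, 0, 0, -1, 0], [0, 0, 0, -1, 0], [0, 0, 0, 0, 0], [0, 0, 0, 0, 0]],
  ],
)

```text
time_s: 3.4
tcp_pos: [0.4353, -0.1957, 0.2199]
tool_rot: [-3.139, 0.003, 3.138]
contact_force: [-2.4, 3.4, 28.0]
width: 0.0002
```

Bottomed out: 28 N, with the travel end at about 6 mm. I'm releasing and going over to the hatless figure.

Call:
apply_moves(
  plan=[
    [[0, 0, 0, 15, 0], [0, 0, 0, 40, 0], [0, 0, 0, 40, 0], [0, 0, 0, 40, 0], [0, 0, 0, 40, 0], [0, 38, 3, 8, 0], [0, 38, 3, 0, 0], [0, 38, 3, 0, 0], [0, 38, 3, 0, 0], [0, 38, 4, 0, 0], [0, 38, 4, 0, 0], [0, 0, 0, 0, 0]],
  ],
)

```text
time_s: 4.4
tcp_pos: [0.6676, -0.1747, 0.3973]
tool_rot: [3.14, -0.002, 3.14]
contact_force: [0.8, -0.1, -0.8]
width: 0.0004
```

```bash
python3 - <<'E'
from h import *
s=state();print(s["tcp_pos"],s["tool_rot"],s["contact_force"],s["time_s"]);m=camera_model("wrist")
i=capture("wrist");cv2.imwrite("pics/w2.png",i)
t=s["tcp_pos"]
for n,p in (("axis",[t[0],t[1],.0975]),("bare",[.665,-.175,.0975]),("+x",[.675,-.175,.0975]),("+y",[.665,-.165,.0975]),("piper",[.637,-.093,.135])):print(n,np.round(proj(m,p),1))
E
```

```text
[ 0.66756461 -0.17471032  0.3972508 ] [ 3.13992595e+00 -2.25207574e-03  3.14000158e+00] [ 0.83005699 -0.08038962 -0.80415618] 4.4
axis [278.1 203. ]
bare [277.8 200.4]
+x [277.8 210.2]
+y [288.  200.4]
piper [376.1 178.9]
```

View pics/w2.png

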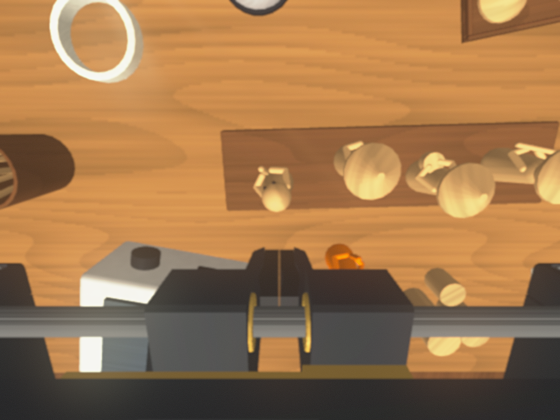

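The wrist view shows the bare head at (276,197), with the nearest hatted figure at (371,172). That puts the head at about (.662, -.177). I'll check the clearance to the white toaster before descending.

```bash
python3 - <<'E'
from h import *
ms,md=camera_model("scene"),camera_model("side")
for p,q in(((293,325),(407,277)),((236,365),(410,345)),((335,372),(486,277))):
    o1,d1=ray(ms,*p);o2,d2=ray(md,*q)
    s=np.linalg.lstsq(np.c_[d1,-d2],o2-o1,rcond=None)[0]
    x,y=o1+s[0]*d1,o2+s[1]*d2;print(np.round((x+y)/2,4),round(np.linalg.norm(x-y),4))
E
```

```text
[ 0.7825 -0.197   0.0918] 0.0135
[ 0.741  -0.3551  0.0829] 0.0345
[ 0.9406 -0.2312  0.1109] 0.0129
```

The toaster is well clear: x is above .74 and its top is at about .1 m. I'm descending, then holding for at least 2 s.

Call:
apply_moves(
  plan=[
    [[0, -5, -2, -30, 0], [0, 0, 0, -30, 0], [0, 0, 0, -20, 0], [0, 0, 0, -10, 0], [0, 0, 0, -6, 0], [0, 0, 0, 0, 0], [0, 0, 0, 0, 0], [0, 0, 0, 0, 0], [0, 0, 0, 0, 0], [0, 0, 0, 0, 0], [0, 0, 0, 0, 0], [0, 0, 0, 0, 0]],
  ],
)

```text
time_s: 5.45
tcp_pos: [0.6581, -0.1776, 0.305]
tool_rot: [-3.141, 0.0, 3.138]
contact_force: [-0.3, -0.8, -0.3]
width: 0.0006
```

```bash
python3 - <<'E'
from h import *
a=capture("scene");b=capture("side");s=state();print(s["tcp_pos"],s["contact_force"])
A=a[180:320,200:350];B=b[180:320,260:410]
cv2.imwrite("pics/c2.png",cv2.resize(np.hstack([A,B]),None,fx=2.6,fy=2.6,interpolation=cv2.INTER_CUBIC))
E
```

```text
[ 0.65807902 -0.1776377   0.30483453] [ 0.1940215  -0.42551423 -0.07639488]
```

View pics/c2.png

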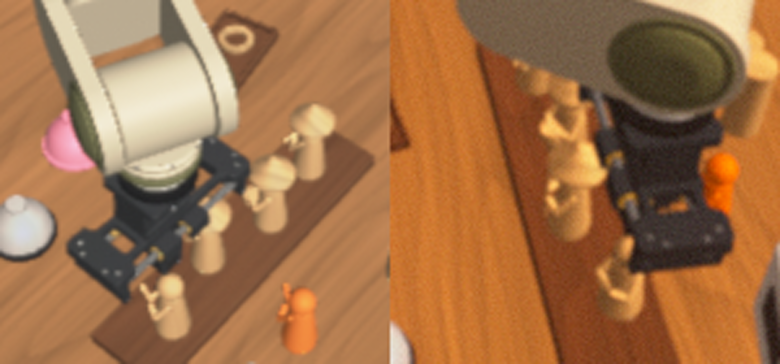

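Call:
apply_moves(
  plan=[
    [[0, 0, 0, 0, 0], [0, 0, 0, 0, 0], [0, 0, 0, 0, 0], [0, 0, 0, 0, 0], [0, 0, 0, 0, 0], [0, 0, 0, 0, 0], [0, 0, 0, 0, 0], [0, 0, 0, 0, 0], [0, 0, 0, 0, 0], [0, 0, 0, 0, 0], [0, 0, 0, 0, 0], [0, 0, 0, 0, 0]],
  ],
)

```text
time_s: 6.55
tcp_pos: [0.6581, -0.1776, 0.3048]
tool_rot: [-3.142, 0.0, 3.138]
contact_force: [-1.2, -0.3, -0.5]
width: 0.0003
```

All figures are standing. I'll refine to about 2 cm above the head (x +4, z -6) and hold more than 2 s.

Call:
apply_moves(
  plan=[
    [[0, 2, 0, -3, 0], [0, 2, 0, -3, 0], [0, 0, 0, 0, 0], [0, 0, 0, 0, 0], [0, 0, 0, 0, 0], [0, 0, 0, 0, 0], [0, 0, 0, 0, 0], [0, 0, 0, 0, 0], [0, 0, 0, 0, 0], [0, 0, 0, 0, 0], [0, 0, 0, 0, 0], [0, 0, 0, 0, 0]],
  ],
)

```text
time_s: 7.55
tcp_pos: [0.6621, -0.1776, 0.2988]
tool_rot: [-3.142, 0.0, 3.138]
contact_force: [0.1, 0.0, -0.8]
width: 0.0007
```

Call:
apply_moves(
  plan=[
    [[0, 0, 0, 0, 0], [0, 0, 0, 0, 0], [0, 0, 0, 0, 0], [0, 0, 0, 0, 0], [0, 0, 0, 0, 0], [0, 0, 0, 0, 0], [0, 0, 0, 0, 0], [0, 0, 0, 0, 0], [0, 0, 0, 0, 0], [0, 0, 0, 0, 0], [0, 0, 0, 0, 0], [0, 0, 0, 0, 0]],
  ],
)

```text
time_s: 8.55
tcp_pos: [0.6621, -0.1777, 0.2987]
tool_rot: [3.142, -0.0, 3.138]
contact_force: [-0.4, -0.7, 0.8]
width: 0.0001
```

Call:
apply_moves(
  plan=[
    [[0, 0, 0, 0, 0], [0, 0, 0, 0, 0], [0, 0, 0, 0, 0], [0, 0, 0, 0, 0]],
  ],
)

```text
time_s: 8.88
tcp_pos: [0.6621, -0.1776, 0.2987]
tool_rot: [3.142, -0.0, 3.138]
contact_force: [-1.0, -0.1, 0.8]
width: 0.0003
```

Call:
apply_moves(
  plan=[
    [[0, 0, 0, 30, 0], [0, 0, 0, 35, 0], [0, 0, 0, 35, 0], [0, -25, 31, 0, 0], [0, -25, 31, 0, 0], [0, -25, 31, 0, 0], [0, -25, 31, 0, 0], [0, -25, 31, 0, 0], [0, -25, 31, 0, 0], [0, -25, 31, 0, 0], [0, -23, 30, 0, 0], [0, 0, 0, 0, 0]],
  ],
)

```text
time_s: 9.88
tcp_pos: [0.4604, 0.0731, 0.3994]
tool_rot: [3.14, -0.001, 3.142]
contact_force: [0.8, 0.4, 1.4]
width: 0.0002
```

Call:
apply_moves(
  plan=[
    [[0, 0, 0, -30, 0], [0, 0, 0, -30, 0], [0, 0, 0, -20, 0], [0, 0, 0, 0, 0], [0, 0, 0, 0, 0]],
  ],
)

```text
time_s: 10.3
tcp_pos: [0.4645, 0.0691, 0.3188]
tool_rot: [3.142, -0.001, 3.137]
contact_force: [0.8, -0.4, 0.4]
width: 0.0002
```

```bash
python3 - <<'E'
from h import *
s=state();print(s["tcp_pos"],s["tool_rot"],s["contact_force"],s["time_s"]);m=camera_model("wrist")
i=capture("wrist");cv2.imwrite("pics/w3.png",i)
t=s["tcp_pos"]
for n,p in (("axis",[t[0],t[1],.033]),("+x",[t[0]+.01,t[1],.033]),("+y",[t[0],t[1]+.01,.033])):print(n,np.round(proj(m,p),1))
E
```

```text
[0.46445526 0.06910153 0.31882229] [ 3.14155056e+00 -1.07408966e-03  3.13736169e+00] [ 0.81900088 -0.39119994  0.41924223] 10.3
axis [278.6 206.4]
+x [278.6 216.6]
+y [289.2 206.4]
```

View pics/w3.png

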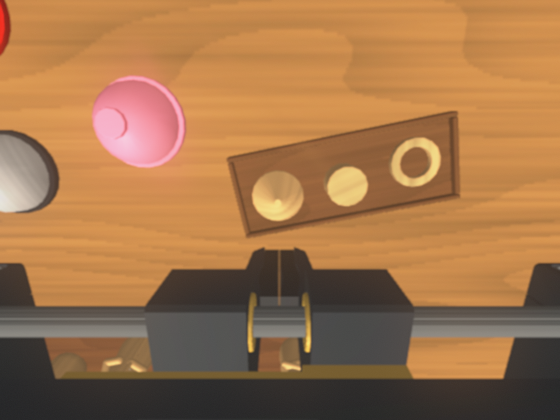

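The wrist view shows the hat tip at about (278,202), with the drum (347,186) and hoop (416,162) to its right. The tool axis projects to (279,206), so I'll shift x -3 mm and descend to 2 cm above the tip.

Call:
apply_moves(
  plan=[
    [[0, -3, 0, -30, 0], [0, 0, 0, -30, 0], [0, 0, 0, -20, 0], [0, 0, 0, -10, 0], [0, 0, 0, -6, 0], [0, 0, 0, 0, 0], [0, 0, 0, 0, 0], [0, 0, 0, 0, 0], [0, 0, 0, 0, 0], [0, 0, 0, 0, 0], [0, 0, 0, 0, 0], [0, 0, 0, 0, 0]],
  ],
)

```text
time_s: 11.35
tcp_pos: [0.4611, 0.0694, 0.223]
tool_rot: [-3.142, 0.001, 3.138]
contact_force: [-0.6, -0.1, 0.9]
width: 0.0003
```

```bash
python3 - <<'E'
from h import *
s=state();print(s["tcp_pos"],s["contact_force"],s["time_s"])
b=capture("side");a=capture("scene")
A=a[180:320,190:340];B=b[160:300,200:350]
cv2.imwrite("pics/c3.png",cv2.resize(np.hstack([A,B]),None,fx=2.6,fy=2.6,interpolation=cv2.INTER_CUBIC))
E
```

```text
[0.46110237 0.06937092 0.22300022] [-0.59136382 -0.09177017  0.8554837 ] 11.35
```

View pics/c3.png

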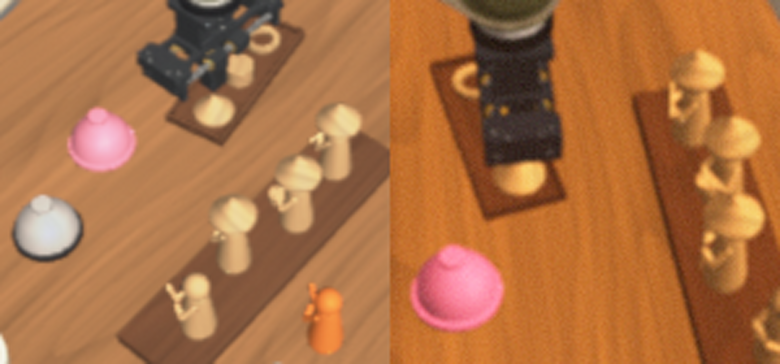

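The fingertips are about 2.4 cm above the hat, nothing has moved, and the plunger is up. I'm handing in.

```bash
python3 -c "
from station import *
print(sign_off());print(state()['tcp_pos'])"
```

```text
the job is handed in; nothing more can be done
None
the job is handed in; nothing more can be done
```

I carried out the whole job and handed it in at about 11 s of the 48 s allowed; the hand-in gives no verdict.

- **Bell:** I pressed the plunger of the grey bell with the black foot right down. The travel ended at about 6 mm with 28 N on the fingers, then I released it. Later pictures show the knob back up.
- **Hatless figure:** I pointed at its head, at the near end of the row, for about 3.5 s. Fingertips were about 2.7 cm above it at first, then about 2 cm for the last 2.3 s. By my estimate of the head's position, I was within about 5 mm sideways.
- **Loose hat:** I finished pointing at the cone hat in the tray, fingertips about 2.4 cm above its tip and within a few millimetres sideways.

In the last pictures every figure and tray part in view stood as it was at the start. The force reading stayed at noise level, about 1 N, except during the press. One move to the figure came out about 5 mm short in x, and I corrected it while still pointing. None of the checks disagreed with the result.

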